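# Pack the recording kit after the cooking performance

### The arm

A 6-joint arm with a two-finger parallel gripper is mounted at the origin on the work surface. World frame = base frame: x ahead of the robot, y to its left, z up, the work surface at z = 0. Lengths are in mm, angles in rad, forces in N, time in s.
With the tool pointing down it reaches from about 400 to 825 mm from the base axis. Payload 7 kg.
Tool frame: the origin (TCP) lies at the very end of the fingers, on their centre line; the grasp point (between the pads) lies 19 mm behind it; z points along the fingers, y is the line along which they close (so a half turn about z gives the same grasp; the last joint's range is limited). The gripper opens to 88 mm and grips with 3 to 60 N. Pads are 19 mm wide; open, the fingers measure 130 mm over their backs; the gripper's body (78 mm by 193 mm) begins 47 mm behind the grasp point.
Start: joints at [1.602, 0.359, 0.012, 0, -1.224, -0.288], TCP at [171.451, 652.84, 226.561] pointing down, gripper open.
Joint ranges: [-3.07, 3.07], [-1.43, 2.12], [-1.02, 1.25], [-3.03, 1.67], [-3.05, -0], [-3.03, 3.03]. Speed limits (rad/s): [2.39, 2.39, 3.01, 3.14, 3.14, 3.14].

### API

Orientations are given as a unit quaternion [x, y, z, w].
In Python, from plant import bot gives the robot as it stands. Calls block until the motion is done:
- bot.move_ptp(position, orientation): joint-space move of the TCP to a pose.
- bot.line_to(position, velocity=150, ori=None): straight line of the TCP; ori=None keeps the orientation; velocity is the mean speed in mm/s.
- bot.move_joints(angles): joint-space move.
- bot.move_gripper(opening, force=None): finger opening in mm; force is the grip in N (None keeps the last); returns when the fingers have stopped.
- bot.pause(seconds).
- bot.solve_ik(position, orientation): joint angles nearest the present ones, or None.
- bot.read_state(): the state.
- bot.camera(name): name is "scene" or "side" or "wrist"; returns the picture (384x512x3 uint8, red, green, blue); there is no depth.
- bot.get_calibration(name): a dict with "fx", "fy", "cx", "cy" (pixels), "distortion" ([k1, k2, p1, p2, k3] as OpenCV has them; the pictures are not rectified), "view" (4x4, takes a point from world to camera coordinates); the wrist camera has in their place "T_tool_cam" (4x4, takes a point from camera to tool coordinates, whose origin is the TCP and whose axes are the flange's). Camera axes: x right, y up, looking along -z (the intrinsics and any distortion apply to the point x, -y, -z); pixel columns grow to the right and rows downward; lengths in mm; the calibration is good to about 2 mm. A picture is of the moment at which its call begins: read the wrist's pose just before it. get_calibration takes no time and is no camera call.
A pose or a line that the arm cannot do raises bot.Unreachable and nothing moves.
- bot.close_job(): hands the job in; it is judged then, once.
The state is a dict: "t": time; "joint_pos": joint angles; "qvel": joint speeds; "tau": joint torques, N m; "tcp_pos": TCP position; "eef_rot": TCP orientation; "contact_force": force on the tool from outside, world axes, zero at the start; "moment": the same for the moment, N m; "width": finger opening in mm; "finger_force": force on a finger pad.
Only numpy, scipy, OpenCV 4.12 (cv2) and the standard library are available. Lean on these libraries where they do the work, as an engineer would, in place of code of your own. Each camera call takes 0.05 s, during which the arm holds its last target. There are 200 camera calls.

### The job

The show is over: pack the four pieces of the recording kit - the vocal microphone, the pencil microphone, the boundary microphone and the blue in-line preamplifier - into the open case, each lying down in the pocket cut to its shape, the vocal microphone with its head in the wide end. Set them down, do not drop them in. The torch and the pepper mill look much like the microphones but belong to others: leave them where they lie.

Things in the scene. Friction and masses are not known exactly. Their poses are not given: they have to be found in the camera images.
- vocal_mic: loose vocal microphone, 150 mm: black tapered handle, red hexagonal collar (48 mm), silver ball grille (49 mm). Lies on collar and tail, head end 7 deg up. Origin: at table height under its balance point; x level, to the head; z up. Ball centre 30 mm ahead (+x), front 53 ahead, tail 96 behind. Grip the handle 20 mm behind the origin: 29 mm thick, its axis 21 mm above the table. 0.28 kg
- pencil_mic: loose slim pencil microphone, a cylinder 21 mm thick and 140 mm long (plus a 3 mm plug): champagne-coloured, silver mesh at the +x end, blue hexagonal ring (21 mm across flats) near the -x end. Origin: on its axis at mid-length, 10.5 mm above what it lies on; x along it. About 0.16 kg
- boundary_mic: loose boundary microphone, a flat dark plate 80 mm (x) x 46 mm (y) and 6 mm thick under a housing 72 x 42 mm, 18 mm high overall, with a silver grille on top. Origin: centre of its underside. About 0.22 kg
- preamp: loose in-line preamplifier, a blue square bar 28 x 28 mm, 82 mm long, with round steel sockets at its ends, 95 mm long overall along x. Origin: centre of its underside. About 0.20 kg
- tray_vocal: fixed grey tray like tray_pencil (same slab, depth, walls and finger gap) with a stepped yellow pocket for the vocal microphone, x = -84 to +84 mm: 45 mm wide on the floor for the head (x > 0), 29 mm for the handle (x < 0). Lying right, the microphone points along +x, its origin 20 mm ahead of this one (+x) and 4 mm above, its gripping place over the finger gap
- tray_pencil: fixed dark grey tray in the case, 178 (x) x 74 x 18 mm, yellow pocket along x: x = -79 to +79 mm, 26 mm wide on its floor, for the pencil microphone, centred, either way round. Origin: centre of its underside. Pocket floor 4 mm above it, pocket 14 mm deep, side walls sloping out 7 mm a side. Finger gap x = -24 to +24 mm, across the whole tray, down to the floor
- tray_boundary: fixed grey tray like tray_pencil, with a short wide yellow pocket for the boundary microphone: x = -49 to +49 mm, 51 mm wide on the floor. It lies flat and centred, long side along x, either way round. The four trays lie side by side, 76 mm apart, in any order, all pointing the same way
- tray_preamp: fixed grey tray like tray_pencil, with a short narrow yellow pocket for the preamplifier: x = -57 to +57 mm, 33 mm wide on the floor; it lies centred, either way round. All trays lie 6 mm above the table in a black case, 344 x 198 mm, rim 29 mm high, side walls 51 mm from the outer trays' middle lines; its lid (27 mm high) lies open and flat beyond it
- torch: look-alike that stays: a loose black pocket torch, 143 mm long, handle 26 mm thick, with a flared head and a silver hexagonal bezel (38 mm across flats) at the +x end. Origin: at table height near its mid-length; x along it
- pepper_mill: look-alike that stays: a loose slim pepper mill, bright steel tube 24 mm thick with a black hexagonal foot at the -x end and a small black push-button at the +x end, 132 mm long. Origin: on its axis near mid-length, 12 mm above the table; x along it

How it is judged:
By the outcome, as a careful person would: the job done as asked, in the order asked, and still so for the second after the job is handed in, with the robot touching nothing.
It also fails if it takes over 109 s, if anything falls off the work surface, if the arm or the gripper's body presses on something with over 40 N, if the wrist force passes 120 N, or if a joint passes its speed limit or range.

## Working session

There is one attempt and no reset: what is moved stays moved. The work goes in short steps, each a Python script; the robot and the scene stay as the last script left them, time stands still between calls to the robot, and variables do not carry over. Pictures are saved under pics/ and viewed, at most 14 in all, crops included, and the job is handed in when it is done.

```bash
mkdir -p pics; ls
python3 - <<'E'
from plant import bot
import cv2
for n in("scene","side"):
    im=bot.camera(n);cv2.imwrite(f"pics/{n}.png",im[:,:,::-1])
    c=bot.get_calibration(n);print(n,c)
print(bot.get_calibration("wrist"));print(bot.read_state())
a=cv2.imread("pics/scene.png");b=cv2.imread("pics/side.png")
cv2.imwrite("pics/s2.png",cv2.resize(a,(800,600),interpolation=cv2.INTER_CUBIC))
cv2.imwrite("pics/d2.png",cv2.resize(b,(800,600),interpolation=cv2.INTER_CUBIC))
E
```

```text
pics
scene {'fx': 356.9113078727596, 'fy': 356.9113078727596, 'cx': 250.95690601645714, 'cy': 196.4025532096453, 'distortion': array([-0.02721818,  0.        ,  0.        ,  0.        ,  0.        ]), 'view': array([[ 7.84782738e-01,  6.19673318e-01,  1.10014630e-02,
        -4.34365742e+02],
       [-5.14479246e-01,  6.41457014e-01,  5.69072935e-01,
         2.58097026e+02],
       [ 3.45582348e-01, -4.52258640e-01,  8.22213453e-01,
        -1.01555194e+03],
       [ 0.00000000e+00,  0.00000000e+00,  0.00000000e+00,
         1.00000000e+00]])}
side {'fx': 499.7785204258882, 'fy': 499.7785204258882, 'cx': 251.77497716716707, 'cy': 194.23017717039008, 'distortion': array([-0.19643053,  0.        ,  0.        ,  0.        ,  0.        ]), 'view': array([[ 8.01159717e-01, -5.98169536e-01,  1.83388697e-02,
        -4.48286624e+02],
       [ 2.85714557e-01,  4.09239074e-01,  8.66539424e-01,
        -1.96164893e+02],
       [-5.25842467e-01, -6.88996797e-01,  4.98771604e-01,
        -1.05221991e+03],
       [ 0.00000000e+00,  0.00000000e+00,  0.00000000e+00,
         1.00000000e+00]])}
{'f
[... 559 characters left out ...]
oint_pos': array([ 1.60209845e+00,  3.59309524e-01,  1.11650119e-02, -3.01198545e-04,
       -1.22410712e+00, -2.88108287e-01]), 'qvel': array([ 7.49697420e-05, -1.40827965e-03,  2.41295153e-03,  1.32579299e-03,
       -4.03385641e-04,  7.25645656e-04]), 'tau': array([ 1.37509596e-04, -5.84160447e+01,  2.93751454e+01,  7.01547682e+00,
        1.01305961e-02, -4.82365567e-05]), 'tcp_pos': array([171.35744025, 652.43948674, 225.72773978]), 'eef_rot': array([ 9.91760805e-01, -1.28101354e-01, -2.40833557e-05,  7.40910462e-04]), 'contact_force': array([ 1.40551242, -0.02645999, -0.55360549]), 'moment': array([-0.02783582,  0.02155328,  0.0391431 ]), 'finger_force': 0.0, 'width': 87.7258565828982}
```

View pics/s2.png

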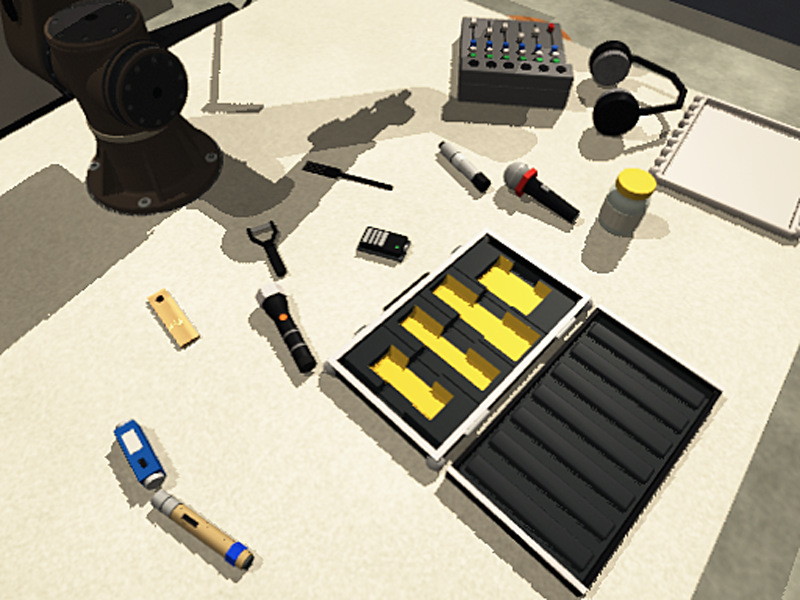

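View pics/d2.png

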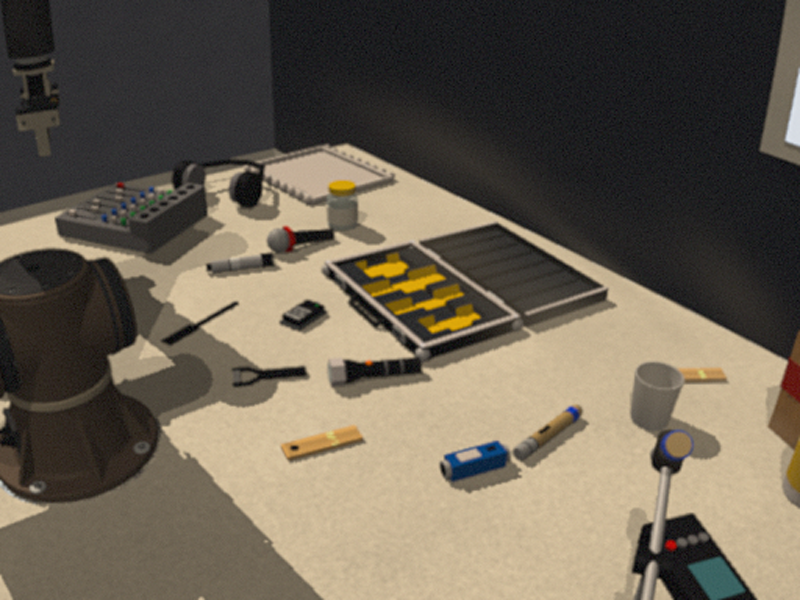

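The scene view shows (800x600 px): vocal mic, grille (521,180) to tail (577,218); pencil mic (163,500)-(252,562); preamp (138,455); boundary mic (383,243); torch (288,330); pepper mill (463,165). The pockets run from boundary (515,285) and stepped vocal (485,318) to pencil (450,348) and preamp (410,385). The side view agrees.

```bash
cat > h.py <<'E'
from plant import bot
import cv2, numpy as np
from scipy.spatial.transform import Rotation as R
def cam(name, st=None):
    c=bot.get_calibration(name); K=np.array([[c['fx'],0,c['cx']],[0,c['fy'],c['cy']],[0,0,1]])
    if name=='wrist':
        T=np.eye(4); T[:3,:3]=R.from_quat(st['eef_rot']).as_matrix(); T[:3,3]=st['tcp_pos']
        M=T@c['T_tool_cam']
    else: M=np.linalg.inv(c['view'])
    return K,c['distortion'],M
def cast(px,z,C):
    K,d,M=C; u=cv2.undistortPoints(np.array(px,float).reshape(-1,1,2),K,d)[:,0]
    r=np.c_[u[:,0],-u[:,1],-np.ones(len(u))]@M[:3,:3].T
    return M[:3,3]+r*((z-M[2,3])/r[:,2])[:,None]
def project(P,C):
    K,d,M=C; q=(np.array(P,float).reshape(-1,3)-M[:3,3])@M[:3,:3]
    return cv2.projectPoints(q*[1,-1,-1],np.zeros(3),np.zeros(3),K,d)[0][:,0]
def shot(name='wrist',fn=None):
    st=bot.read_state(); im=bot.camera(name)
    if fn: cv2.imwrite(f'pics/{fn}.png',im[:,:,::-1])
    return im,cam(name,st)
def down(yaw): # tool down, closing (tool y) line along world direction yaw
    q=R.from_matrix(np.array([[np.sin(yaw),np.cos(yaw),0],[-np.cos(yaw),np.sin(yaw),0],[0,0,-1.]]))
    return q.as_quat()
def down2(yaw):  # the half-turn variant nearest the present joints
    best=None
    return [down(yaw),down(yaw+np.pi)]
E
python3 - <<'E'
from h import *
C=cam('scene'); D=cam('side')
P=dict(vocal=[(521,180),(577,218)],pencil=[(163,500),(252,562)],bound=[(362,238),(408,248)],pre=[(122,425),(155,485)],torch=[(268,290),(308,368)],mill=[(442,147),(485,187)],
 case=[(488,236),(590,300),(437,460),(330,366)],pb=[(515,285)],pv=[(438,285),(532,345)],pp=[(405,318),(493,378)],pr=[(378,360),(445,405)])
S=dict(vocal=[(275,240),(333,234)],pencil=[(520,452),(578,412)],bound=[(288,322),(320,305)],pre=[(445,468),(507,455)])
for k,v in P.items():
    p=cast(np.array(v)*.64,{'vocal':22,'case':29,'mill':12,'pencil':10,'bound':15,'pre':20}.get(k,15),C);print(k,p[:,:2].round().tolist(), 'len',np.linalg.norm(p[0]-p[-1]).round(), 'reach',np.hypot(p[:,0],p[:,1]).round())
for k,v in S.items():
    p=cast(np.array(v)*.64,{'vocal':22,'pencil':10,'bound':15,'pre':20}[k],D);print('side',k,p[:,:2].round().tolist())
E
```

```text
vocal [[551.0, 366.0], [671.0, 346.0]] len 121.0 reach [662. 755.]
pencil [[498.0, -375.0], [632.0, -356.0]] len 135.0 reach [623. 725.]
bound [[418.0, 93.0], [489.0, 123.0]] len 77.0 reach [428. 504.]
pre [[386.0, -347.0], [481.0, -369.0]] len 97.0 reach [519. 606.]
torch [[375.0, -76.0], [513.0, -135.0]] len 151.0 reach [382. 530.]
mill [[387.0, 361.0], [507.0, 321.0]] len 127.0 reach [529. 600.]
case [[580.0, 213.0], [765.0, 201.0], [729.0, -135.0], [540.0, -119.0]] len 334.0 reach [618. 791. 741. 553.]
pb [[661.0, 166.0]] len 0.0 reach [682.]
pv [[569.0, 93.0], [735.0, 90.0]] len 166.0 reach [577. 741.]
pp [[567.0, 13.0], [720.0, 11.0]] len 153.0 reach [567. 720.]
pr [[580.0, -65.0], [692.0, -63.0]] len 112.0 reach [584. 695.]
side vocal [[537.0, 374.0], [650.0, 330.0]]
side pencil [[492.0, -377.0], [624.0, -365.0]]
side bound [[403.0, 89.0], [478.0, 107.0]]
side pre [[381.0, -350.0], [464.0, -379.0]]
```

```bash
python3 - <<'E'
s=open('h.py').read(); i=s.index('def down(')
s=s[:i]+'''def down(yaw): # tool pointing down, fingers closing along world direction yaw
    s,c=np.sin(yaw),np.cos(yaw)
    return R.from_matrix([[-s,c,0],[c,s,0],[0,0,-1]]).as_quat()
def pick_ori(p,yaw): # half-turn variant nearest the present joints
    j=bot.read_state()['joint_pos']; o=[(q,bot.solve_ik(p,q)) for q in (down(yaw),down(yaw+np.pi))]
    o=[(q,a) for q,a in o if a is not None]
    return min(o,key=lambda e:np.abs(np.array(e[1])-j).max())[0]
def go(p,yaw): bot.move_ptp(list(map(float,p)),pick_ori(p,yaw))
'''
open('h.py','w').write(s)
E
python3 - <<'E'
from h import *
import pickle
out={}
for n,p in dict(v1=(590,340,230),c1=(640,70,330),p1=(520,-350,230)).items():
    go(p,-np.pi/2); bot.pause(.2); out[n]=shot('wrist',n); s=bot.read_state(); print(n,s['t'],s['tcp_pos'].round(1),s['joint_pos'].round(2))
pickle.dump(out,open('o.pkl','wb'))
E
python3 -c "
import cv2,numpy as np
cv2.imwrite('pics/m1.png',cv2.resize(cv2.imread('pics/c1.png'),(800,600),interpolation=cv2.INTER_CUBIC))
cv2.imwrite('pics/m2.png',np.hstack([cv2.imread('pics/v1.png')[:,60:460],cv2.imread('pics/p1.png')[:,60:460]]))"
```

```text
v1 2.2417 [589.6 340.6 230. ] [ 0.81  0.37  0.03  0.   -1.24  0.76]
c1 3.6167 [639.9  71.1 329.4] [ 0.41  0.26  0.11 -0.   -1.42  1.16]
p1 5.5083 [ 520.6 -349.4  230.1] [-0.28  0.28 -0.1   0.   -1.2   1.85]
```

View pics/m1.png

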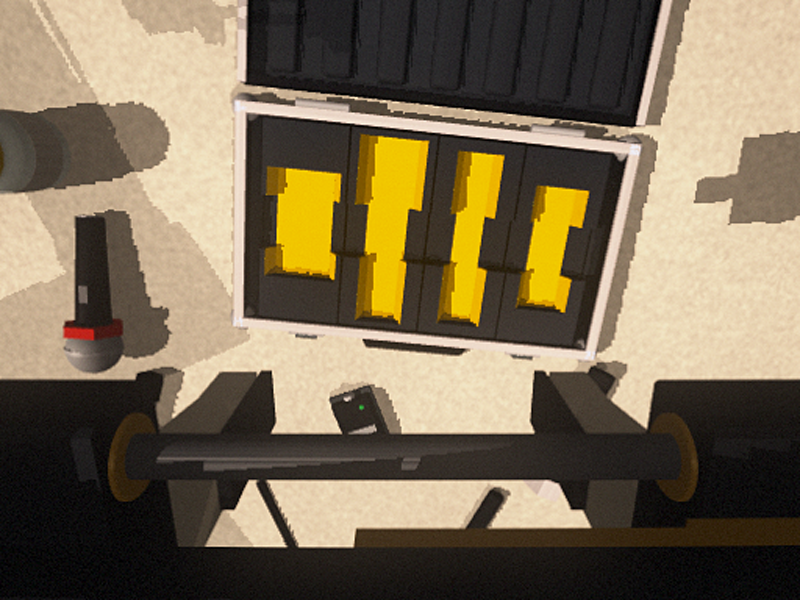

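View pics/m2.png

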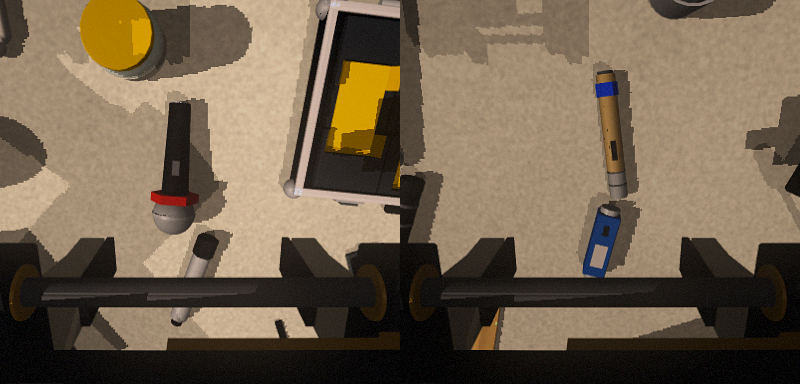

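The case view shows the pockets left to right (+y to -y): boundary, vocal (wide end at the top, +x), pencil, preamp. The vocal mic's head points towards the base (~(95,345)), so it needs a half turn. In the second picture the pencil mic is at about (610,135), blue ring away from the base, and the preamp at (602,240).

```bash
cat >> h.py <<'E'
def rect(px,z,C): # centre, long-axis angle, length, width of cast pixels
    p=cast(px,z,C)[:,:2]; (c,s,a)=cv2.minAreaRect(p.astype(np.float32))
    a=np.deg2rad(a)
    if s[0]<s[1]: s=s[::-1]; a+=np.pi/2
    return np.array(c),(a+np.pi/2)%np.pi-np.pi/2,s
def blobs(mask,amin=150):
    m=cv2.morphologyEx(mask.astype(np.uint8),cv2.MORPH_OPEN,np.ones((2,2)))
    n,l,st,_=cv2.connectedComponentsWithStats(m)
    return [np.argwhere(l==i)[:,::-1].astype(float) for i in range(1,n) if st[i,4]>amin]
def trays(im,C):
    H=cv2.cvtColor(im,cv2.COLOR_RGB2HSV); r=[]
    for b in blobs((abs(H[...,0].astype(int)-25)<7)&(H[...,1]>190)&(H[...,2]>60),200): r.append((*rect(b,24,C),len(b)))
    return sorted([t for t in r if 80<t[2][0]<200 and t[0][0]>500],key=lambda t:-t[0][1])
E
python3 - <<'E'
from h import *
import pickle
o=pickle.load(open('o.pkl','rb'))
for t in trays(*o['c1']): print('tray',t[0].round(1),np.rad2deg(t[1]).round(2),np.round(t[2],1),t[3])
im,C=o['v1'];H=cv2.cvtColor(im,cv2.COLOR_RGB2HSV)
roi=np.zeros(im.shape[:2],bool);roi[95:210,215:262]=1
for nm,m,z in(('dark',roi&(H[...,2]<55),20),('red',roi&((H[...,0]<6)|(H[...,0]>174))&(H[...,1]>150),26)):
    for b in blobs(m,60):
        q=rect(b,z,C); print(nm,len(b),q[0].round(1),np.rad2deg(q[1]).round(1),np.round(q[2],1),'cen',cast([b.mean(0)],z,C).round(1))
im,C=o['p1'];H=cv2.cvtColor(im,cv2.COLOR_RGB2HSV)
roi[:]=0;roi[60:280,230:300]=1
for nm,m,z in(('tan',roi&(abs(H[...,0].astype(int)-15)<7)&(H[...,1]>110),10.5),('blue',roi&(abs(H[...,0].astype(int)-112)<12)&(H[...,1]>130),10.5)):
    for b in blobs(m,40):
        q=rect(b,z,C); print(nm,len(b),q[0].round(1),np.rad2deg(q[1]).round(1),np.round(q[2],1),b.mean(0).round(),b.min(0),b.max(0))
E
```

```text
tray [655.4 160.6] -5.5 [96.  65.7] 2778
tray [648.1  85. ] -5.65 [164.4  59.4] 3925
tray [639.2   9.3] -5.72 [157.4  40.3] 2746
tray [631.7 -66.3] -6.07 [113.2  48. ] 2227
dark 2146 [608.9 365.4] -0.2 [105.   35.1] cen [[610.1 362.3  20. ]]
red 318 [553.2 370.6] 84.9 [36.5 12.4] cen [[553.4 370.7  26. ]]
tan 164 [ 619.2 -358.4] -81.6 [20.8  8.9] [266.  78.] [257.  74.] [275.  84.]
tan 1285 [ 557.  -366.7] 7.4 [86.1 21. ] [272. 133.] [259.  97.] [285. 173.]
blue 282 [ 607.4 -360.1] -83.8 [23.3 14. ] [267.  90.] [257.  83.] [278.  97.]
blue 1071 [ 417.9 -353.8] -14.2 [85.2 30.4] [261. 244.] [244. 215.] [280. 278.]
```

Run:
```python
from h import *
import pickle
o=pickle.load(open('o.pkl','rb'))
im,C=o['v1'];H=cv2.cvtColor(im,cv2.COLOR_RGB2HSV)
roi=np.zeros(im.shape[:2],bool);roi[90:215,200:275]=1
b=max(blobs(roi&((H[...,0]<6)|(H[...,0]>174))&(H[...,1]>150),60),key=len); q=rect(b,27,C); print('red',q[0].round(1),np.rad2deg(q[1]).round(1),np.round(q[2],1),b.min(0),b.max(0))
for r in range(95,200,8): print(r,im[r,220:262:2].max(1).tolist())
```

```text
red [554.2 373.1] 79.1 [41.8 14.6] [212. 192.] [247. 207.]
95 [212, 204, 204, 203, 168, 164, 167, 168, 164, 165, 167, 166, 162, 198, 201, 203, 201, 201, 195, 200, 198]
103 [208, 200, 206, 164, 168, 19, 30, 26, 28, 21, 24, 28, 41, 49, 48, 108, 113, 107, 105, 115, 117]
111 [198, 202, 210, 173, 130, 27, 36, 31, 30, 34, 31, 36, 27, 29, 27, 45, 111, 112, 113, 111, 112]
119 [165, 166, 163, 168, 42, 29, 31, 32, 31, 32, 32, 35, 36, 34, 31, 57, 110, 113, 117, 107, 115]
127 [176, 171, 169, 173, 24, 34, 36, 37, 35, 32, 36, 29, 35, 31, 33, 87, 110, 109, 114, 112, 110]
135 [167, 170, 171, 127, 32, 30, 34, 41, 28, 37, 35, 34, 25, 28, 33, 115, 115, 117, 107, 108, 112]
143 [160, 163, 169, 18, 35, 30, 35, 33, 36, 33, 32, 28, 29, 29, 31, 75, 113, 111, 115, 113, 113]
151 [161, 170, 176, 31, 32, 35, 30, 32, 30, 25, 34, 26, 32, 32, 25, 82, 77, 69, 75, 77, 118]
159 [165, 165, 81, 20, 33, 32, 41, 30, 28, 28, 23, 21, 27, 32, 26, 77, 74, 74, 76, 78, 77]
167 [173, 171, 23, 30, 36, 27, 73, 77, 79, 81, 27, 24, 26, 30, 29, 70, 75, 74, 75, 75, 76]
175 [164, 169, 28, 31, 34, 33, 58, 58, 70, 74, 29, 25, 27, 28, 28, 72, 74, 75, 76, 72, 74]
183 [168, 40, 30, 32, 33, 37, 28, 31, 28, 31, 30, 29, 29, 28, 37, 75, 80, 75, 77, 81, 74]
191 [49, 31, 30, 35, 33, 38, 31, 33, 30, 26, 34, 30, 25, 29, 28, 73, 73, 74, 74, 72, 73]
199 [163, 143, 150, 146, 149, 153, 149, 149, 145, 150, 148, 151, 150, 90, 57, 61, 57, 58, 58, 61, 73]
```

Run:
```python
from h import *
import pickle
o=pickle.load(open('o.pkl','rb')); im,C=o['v1'];V=im.max(2)
px=[];zz=[]
for r in range(107,190,4):
    x=np.where(V[r,205:262]<55)[0]+205; px.append((x.min()/2+x.max()/2,r))
px=np.array(px); z=12.5+(px[:,1]-103)/(191-103)*11
P=np.array([cast([p],h,C)[0] for p,h in zip(px,z)])
k=np.polyfit(P[:,0],P[:,1],1); print('ang',np.rad2deg(np.arctan(k[0])),'resid',np.std(P[:,1]-np.polyval(k,P[:,0])).round(2))
red=cast([(229.5,199.5)],27,C)[0]; tail=cast([(239.5,101)],12,C)[0]
ball=cast([(174+60,217)],30,C)[0]
u=np.array([-1,-k[0]])/np.hypot(1,k[0]); print('u',u,'tail',tail,'red',red,'line y at red',np.polyval(k,red[0]))
O=tail[:2]+96*u; O[1]=np.polyval(k,O[0]); print('origin',O,'ball off',(ball[:2]-O)@u,'red off',(red[:2]-O)@u, 'grip',O-20*u)
```

```text
ang -3.9228289542467722 resid 0.24
u [-0.9976571  0.0684128] tail [664.36315935 360.49805715  12.        ] red [555.3428084  372.77473398  27.        ] line y at red 367.4349900687856
origin [568.58807779 366.52671607] ball off 33.62150989704617 red off 13.64168146255925 grip [588.54121978 365.15846001]
```

Run:
```python
from h import *
bot.move_ptp([640,60,300],down(np.pi/2)); bot.pause(.2)
im,C=shot('wrist','c2')
for t in trays(im,C): print('tray',t[0].round(1),np.rad2deg(t[1]).round(2),np.round(t[2],1),t[3])
print(bot.read_state()['joint_pos'].round(2))
y=np.deg2rad(86.1)
bot.move_ptp([587.5,365.2,110],down(y))
bot.line_to([587.5,365.2,3],150); 
bot.move_gripper(20,40); s=bot.read_state(); print(s['width'],s['finger_force'],s['tcp_pos'].round(1),s['t'])
bot.line_to([587.5,365.2,40],100)
im,C=shot('wrist','g1'); s=bot.read_state(); print(s['width'],s['contact_force'].round(1),s['joint_pos'].round(2))
```

```text
tray [656.  163.1] -5.55 [96.5 66.8] 2933
tray [649.   88.2] -5.71 [167.5  59.8] 4190
tray [641.2  12.4] -5.82 [157.   40.6] 3073
tray [633.8 -62.7] -5.43 [113.6  47.4] 2558
[ 0.4   0.27  0.05 -0.   -1.35 -1.97]
28.625299950946278 39.969913161039585 [587.5 365.3   3. ] 12.1417
28.768972949201405 [-0.7 -0.  -3.1] [ 0.84  0.54 -0.16 -0.   -0.87 -2.48]
```

View pics/g1.png

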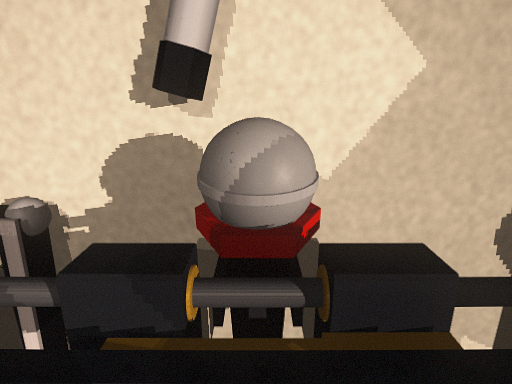

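The picture shows the vocal mic held straight, ball at (257,175), collar at (257,235). Both tray views agree (228 mm over three 76 mm pitches). I'll use their mean.

```bash
cat >> h.py <<'E'
TR=dict(b=(655.8,162.1),v=(648.1,86.5),p=(640.5,10.9),r=(632.8,-64.7)); TA=np.deg2rad(-5.8)
def place(p,yaw,z,extra=14,zhi=110):
    x,y=map(float,p); q=down(yaw)
    bot.move_ptp([x,y,zhi],q); bot.line_to([x,y,z+12],120); bot.pause(.2)
    f0=bot.read_state()['contact_force'][2]; h=z+12
    bot.line_to([x,y,z+2],40); h=z+2; log=[]
    while h>z-1.5:
        f=bot.read_state()['contact_force'][2]-f0; log.append(round(float(f),1))
        if f>3: break
        h-=.5; bot.line_to([x,y,h],15)
    w=bot.read_state()['width']; bot.pause(.2); bot.move_gripper(w+extra,40); bot.pause(.2)
    print('placed h',h-z,log,'t',bot.read_state()['t'])
    bot.line_to([x,y,zhi],150)
E
python3 - <<'E'
from h import *
bot.line_to([587.5,365.2,110],200)
place(TR['v'],TA-np.pi/2,13)
x,y=TR['v']
# look from +60 behind
go([560,80,230],TA-np.pi/2); bot.pause(.15); shot('wrist','pv'); print(bot.read_state()['t'])
E
```

```text
placed h -0.5 [1.5, 0.7, 0.6, 0.1, 1.9, 5.5] t 19.7917
21.4417
```

View pics/pv.png

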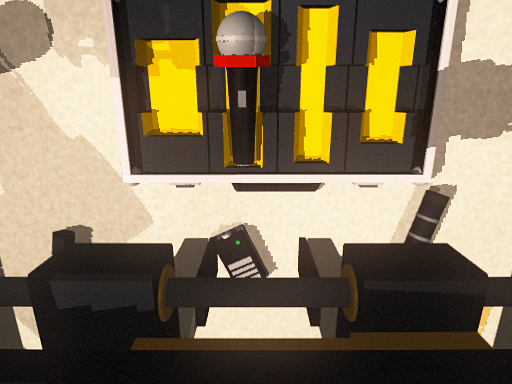

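Vocal mic: seated in its pocket, head (240,35) in the wide end. Next the pencil mic, and a look at the preamp on the way.

```bash
cat >> h.py <<'E'
def pick(p,yaw,z,openw,force=40):
    x,y=map(float,p); q=pick_ori([x,y,110],yaw); bot.move_ptp([x,y,110],q); bot.move_gripper(openw)
    bot.line_to([x,y,z+.0],130); bot.move_gripper(5,force); s=bot.read_state()
    print('grip',s['width'],s['finger_force'],s['tcp_pos'].round(1),'t',s['t']); bot.line_to([x,y,110],150); print('held',bot.read_state()['width'])
def yaw_now():
    m=R.from_quat(bot.read_state()['eef_rot']).as_matrix(); return np.arctan2(m[1,1],m[0,1])
def near(yaw): # half-turn of yaw nearest the present hand
    d=yaw-yaw_now(); return yaw-np.pi*round(d/np.pi)
E
python3 - <<'E'
from h import *
go([365,-345,200],-np.pi/2); bot.pause(.2); im,C=shot('wrist','r1')
H=cv2.cvtColor(im,cv2.COLOR_RGB2HSV)
for b in blobs((abs(H[...,0].astype(int)-112)<12)&(H[...,1]>130),100):
    q=rect(b,22,C); print('blue',len(b),q[0].round(1),np.rad2deg(q[1]).round(1),np.round(q[2],1),b.min(0),b.max(0))
pick((554,-367.1),np.deg2rad(97.4),2,50)
bot.pause(.1); im,C=shot('wrist','g2'); s=bot.read_state(); print(s['joint_pos'].round(2))
cv2.imwrite('pics/m3.png',np.hstack([cv2.imread('pics/r1.png')[:,60:460],im[:,60:460,::-1]]))
E
```

```text
blue 1731 [ 426.1 -354.5] -14.2 [82.4 27.6] [245.  71.] [291. 158.]
grip 19.596034615698674 40.00385105609894 [ 554.1 -367.1    2.2] t 26.2583
held 20.159830343987732
[-0.29  0.43 -0.16 -0.   -0.98  1.99]
```

View pics/m3.png

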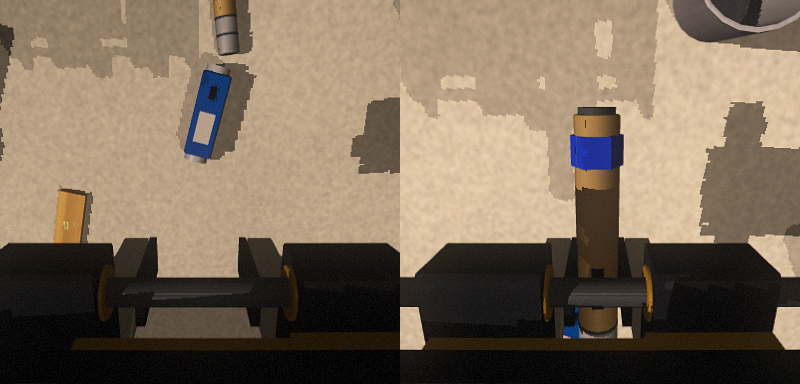

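Left: the preamp at (207,113), 82x28 mm as expected. Right: the pencil mic held, body end at (597,113). I'll check its lengthwise offset and place it.

Run:
```python
from h import *
s=bot.read_state(); C=cam('wrist',s); m=R.from_quat(s['eef_rot']).as_matrix()
e=cast([(257,114)],s['tcp_pos'][2]+12,C)[0]-s['tcp_pos']; d=e@m[:,0]; print('end ahead',d.round(1))
y=near(TA+np.pi/2); off=float(np.clip(70-d,-8,8)); ax=np.array([-np.sin(y),np.cos(y)]); print('off',off,ax)
place(np.array(TR['p'])+off*ax,y,12)
go([430,-345,110],np.deg2rad(75.8)); 
pick((426.1,-354.5),np.deg2rad(75.8),2,60)
im,C=shot('scene','s3'); cv2.imwrite('pics/s3.png',cv2.resize(im[100:340,150:470,::-1],(800,600),interpolation=cv2.INTER_CUBIC))
print(bot.read_state()['joint_pos'].round(2))
```

```text
end ahead 70.9
off -0.8785543552850044 [ 0.99488071 -0.1010563 ]
placed h -0.5 [0.5, -0.1, 0.5, 0.4, 2.1, 6.7] t 32.35
grip 27.39885529412035 40.000460743904114 [ 426.2 -354.5    2.2] t 37.225
held 27.761296148374107
[-0.34  0.27 -0.41 -0.   -0.89  1.66]
```

View pics/s3.png

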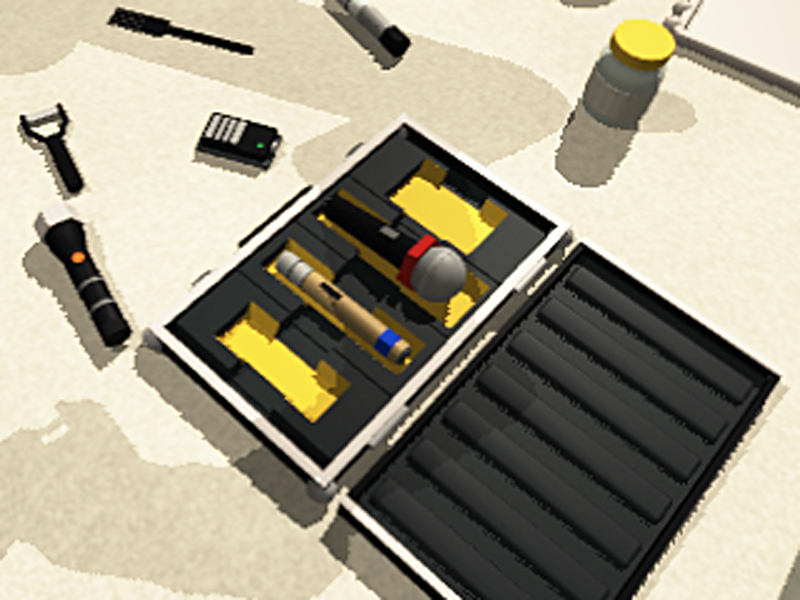

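Vocal and pencil mics are both seated and the preamp is held. I'll place it, then look at the boundary mic.

Run:
```python
from h import *
place(TR['r'],near(TA+np.pi/2),12,extra=12)
bot.move_ptp([515,108,190],down(np.pi/2)); bot.move_gripper(87); bot.pause(.2)
im,C=shot('wrist','b1'); print(bot.read_state()['t'],bot.read_state()['joint_pos'].round(2))
V=im.max(2); m=np.zeros(V.shape,bool); m[:235]=1
H=cv2.cvtColor(im,cv2.COLOR_RGB2HSV)
for b in blobs(m&(V<62),300):
    q=rect(b,6,C); print(len(b),q[0].round(1),np.rad2deg(q[1]).round(1),np.round(q[2],1),b.min(0),b.max(0))
```

```text
placed h -0.5 [0.4, 1.0, -1.1, 0.3, 1.9, 7.0] t 43.0917
47.9583 [ 0.58  0.14 -0.37  0.   -1.06 -2.15]
414 [354.6 -28.4] 89.6 [24.6 16.8] [99.  0.] [124.  20.]
374 [358.8 223.5] 18.3 [29.8 10.6] [372.   0.] [389.  32.]
2206 [ 428.2 -104.1] -17.9 [67.2 44. ] [25. 52.] [ 72. 126.]
2424 [444.7 114.2] 19.8 [78.7 45.1] [231.  67.] [294. 151.]
1176 [471.  343.4] -18.0 [70. 31.] [456.  99.] [498. 171.]
608 [ 472.8 -121.5] 77.1 [32.6 23.3] [ 21. 124.] [ 53. 149.]
782 [ 499.9 -131.9] -19.3 [34.3 31.4] [ 16. 148.] [ 49. 178.]
1992 [540.6  57.8] 84.5 [184.8  24.4] [127. 186.] [294. 218.]
4117 [564.2  50.4] -89.9 [345.   35.8] [ 52. 205.] [359. 235.]
```

View pics/b1.png

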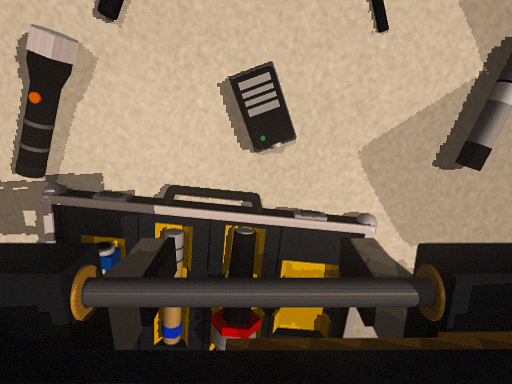

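Boundary mic found at pixel (263,108), 79x45 mm as expected. Torch and mill lie untouched.

Run:
```python
from h import *
pick((444.7,114.2),np.deg2rad(109.8),2,86,35)
shot('wrist','g4'); y=near(TA+np.pi/2)
place(TR['b'],y,12,extra=7)
bot.move_ptp([560,60,260],down(TA-np.pi/2)); bot.pause(.2); im,C=shot('wrist','f1'); a,_=shot('scene'); print(bot.read_state()['t'])
cv2.imwrite('pics/f2.png',np.hstack([im[0:250,100:450,::-1],a[120:370,190:460,::-1]]))
```

```text
grip 44.935739547739814 34.998539686203 [444.7 114.2   2.1] t 50.425
held 45.28414961570478
placed h -0.5 [0.1, -0.7, -0.1, -0.9, 1.6, 6.5] t 55.7417
59.5583
```

View pics/f2.png

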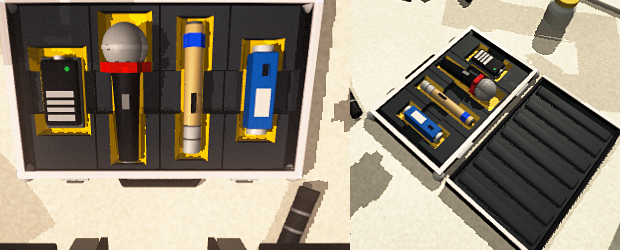

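The final picture shows all four pieces lying in their pockets: boundary (66,90), vocal (125,85) head in the wide end, pencil (192,88), preamp (262,90). The hand is clear of everything.

```bash
python3 -c "
from plant import bot
print(bot.close_job())"
```

```text
the job is handed in; nothing more can be done
None
```

All four pieces of the recording kit are set down in their pockets, with the vocal microphone's head in the wide end; the torch and pepper mill were left alone, and the job was handed in at about 60 s.

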